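# Close the finished metal jars with their own lids

## Task

Close the four polished jars on the bench for packing: put on each jar its own lid, the one of the same metal (yellow brass or reddish copper) and the same size, seated level in the mouth with its rim flat on the jar. Keep the jars standing upright on the bench without tipping any over, and leave the black lid and the steel punch where they lie.

Things in the scene. Friction and masses are not known exactly. Their poses are not given: they have to be found in the camera images.
- large_brass_jar: Large open round jar of yellow brass, upright and loose on the bench: 75 mm high, belly 102 mm across, mouth 86 mm inside and 96 mm outside, 600 g or so. Origin: centre of its underside; z up.
- small_brass_jar: Small open round jar of yellow brass, upright and loose on the bench: 60 mm high, belly 70 mm across, mouth 56 mm inside and 66 mm outside, 350 g or so. Origin: centre of its underside; z up.
- large_copper_jar: Large open round jar of reddish copper, upright and loose on the bench: 75 mm high, belly 102 mm across, mouth 86 mm inside and 96 mm outside, 600 g or so. Origin: centre of its underside; z up.
- small_copper_jar: Small open round jar of reddish copper, upright and loose on the bench: 60 mm high, belly 70 mm across, mouth 56 mm inside and 66 mm outside, 350 g or so. Origin: centre of its underside; z up.
- large_brass_lid: Large yellow brass lid, upright on the bench. Heights above its underside: tapered plug 0-10 mm (68 mm across at the foot, 80 at the top), flange 10-14 (100 mm across, edge beads to 17), dome to 18, straight knob 18-46 (20 mm across), tip 50. Origin: centre of the plug's underside; z up. Seated (plug in the mouth, flange on the rim), its origin is 65 mm above the jar's. 160 g or so.
- small_brass_lid: Small yellow brass lid, upright on the bench. Heights above its underside: tapered plug 0-10 mm (38 mm across at the foot, 50 at the top), flange 10-14 (70 mm across, edge beads to 17), dome to 18, straight knob 18-46 (20 mm across), tip 50. Origin: centre of the plug's underside; z up. Seated (plug in the mouth, flange on the rim), its origin is 50 mm above the jar's. 90 g or so.
- large_copper_lid: Large reddish copper lid, upright on the bench. Heights above its underside: tapered plug 0-10 mm (68 mm across at the foot, 80 at the top), flange 10-14 (100 mm across, edge beads to 17), dome to 18, straight knob 18-46 (20 mm across), tip 50. Origin: centre of the plug's underside; z up. Seated (plug in the mouth, flange on the rim), its origin is 65 mm above the jar's. 160 g or so.
- small_copper_lid: Small reddish copper lid, upright on the bench. Heights above its underside: tapered plug 0-10 mm (38 mm across at the foot, 50 at the top), flange 10-14 (70 mm across, edge beads to 17), dome to 18, straight knob 18-46 (20 mm across), tip 50. Origin: centre of the plug's underside; z up. Seated (plug in the mouth, flange on the rim), its origin is 50 mm above the jar's. 90 g or so.
- dark_lid: Black unpolished lid of the small lids' shape and size (70 mm flange, knob to 50 mm), lying on the bench; it belongs to none of these jars and is left alone. Origin: centre of its underside.
- punch: Plain dark steel chasing punch, a bar 10 mm square and 120 mm long with a thinner tip, lying on the bench; left alone. Origin: on its underside, about the middle of its length; x runs along it to the tip.
There are look-alikes about, which are no part of the job. Leave any red look-alike of the small_copper_lid alone. What is shaped like the small_brass_lid but blue is not meant.

How it is judged:
By the outcome, as a careful person would: the job done as asked, in the order asked, and still so for the second after the job is handed in, with the robot touching nothing.
It also fails if it takes over 104 s, if anything falls off the work surface, if the arm or the gripper's body presses on something with over 40 N, if the wrist force passes 120 N, or if a joint passes its speed limit or range.

## Robot

A 7-joint arm with a two-finger parallel gripper is mounted at the origin on the work surface. World frame = base frame: x ahead of the robot, y to its left, z up, the work surface at z = 0. Lengths are in m, angles in degrees, forces in N, time in s.
With the tool pointing down it reaches from about 0.425 to 0.95 m from the base axis. Payload 4.7 kg.
Tool frame: the origin (TCP) lies midway between the tips of the shut fingers; the grasp point (between the pads) lies 19 mm behind it; z points along the fingers, x is the direction in which the jaws open and shut, and the axes are right-handed (so a half turn about z gives the same grasp; the last joint's range is limited). The gripper opens to 85 mm and grips with 20 to 120 N. Pads are 22 mm wide; open, the fingers measure 114 mm over their backs; the gripper's body (76 mm by 85 mm) begins 54 mm behind the grasp point. The pads swing forward as they close: fully open they stand 13 mm farther back than shut.
Start: joints at [65.151, 26.849, -2.785, 87.806, 1.381, 65.374, -4.715], TCP at [0.266, -0.62, 0.231] pointing down, gripper open.
Joint ranges: [-148.3, 148.3], [-19.14, 114.17], [-79.39, 73.82], [5.75, 140.21], [-59.74, 239.74], [12.07, 113.84], [-152.46, 152.46]. Speed limits (degrees/s): [147.25, 147.25, 180, 180, 180, 180, 180].

## Interface

Orientations are given as a 3x3 rotation matrix whose columns are the frame's x, y, z axes.
In Python, from plant import robot, imaging gives the robot as it stands. The module is installed in compiled form; this text tells all that it offers.
- The arm moves only by the tool carry_out, never from a script. Its argument "targets" is a list that holds one entry, the list of rows, each a list of 7 numbers: the shift along the tool's x, y, z in m, then the turn, a rotation vector about the tool's x, y, z in rad, then the closure, from 0 (fully open) to 1 (shut). A call has 1 to 12 rows; each row is the pose to reach, as a shift and turn from the pose measured when the call began, along the tool's axes at that moment; what a row does not reach only later rows make up. A row lasts 1/10 s, in which the tool goes at most 50 mm and 8.59 degrees, less where a joint would pass 70% of its speed; a pose out of reach is approached as far as the arm can. A call with a gripper value outside its range is refused whole. The fingers move at their own pace and stop on an object; the grip force is fixed at half the most. Time passes only in rows, so rows that repeat a pose let the fingers close. It gives the time, the measured TCP pose, the force and the opening at its end, in the units of the state.
- robot.state(): the state, without advancing time (a new reading comes with each control period).
- imaging.camera(name): name is "scene" or "top" or "wrist"; returns the picture (420x560x3 uint8, red, green, blue); there is no depth.
- imaging.camera_model(name): a dict with "fx", "fy", "cx", "cy" (pixels), "dist_coeffs" ([k1, k2, p1, p2, k3] as OpenCV has them; the pictures are not rectified), "R" (3x3) and "t" (3): a world point X has camera coordinates R X + t. Camera axes: x right, y down, z forward; pixel columns grow to the right and rows downward; lengths in m; the calibration is good to about 2 mm. A picture is of the moment at which its call begins: read the wrist's pose just before it. camera_model takes no time and is no camera call; for the wrist camera it gives the pose at the moment of the call.
- robot.hand_in(): hands the job in, once; it reports no verdict.
The state is a dict: "t": time; "joint_positions": joint angles; "joint_vel": joint speeds; "joint_efforts": joint torques, N m; "tool_pos": TCP position; "tcp_rot": TCP orientation; "force": force on the tool from outside, world axes, zero at the start; "wrist_torque": the same for the moment, N m; "opening": finger opening in m.
Only numpy, scipy, OpenCV 4.12 (cv2) and the standard library are available. Lean on these libraries where they do the work, as an engineer would, in place of code of your own. Each camera call takes 0.05 s, during which the arm holds its last target. There are 200 camera calls.

## Working session

There is one attempt and no reset: what is moved stays moved. The work goes in short steps, Python scripts to look and compute and a tool call to move; the robot and the scene stay as the last step left them, time stands still between calls to the robot, and variables do not carry over. Pictures are saved under pics/ and viewed, about 12 in all and at most 16, crops included, and the job is handed in when it is done.

Besides the shell and the picture viewer there is one more tool, called after "Call:" by a JSON object that holds its "method" and its "body", one argument or row to a line. carry_out: Moves the arm, as the interface text tells. Its arguments: {"type":"object","properties":{"targets":{"type":"array"}},"required":["targets"]}

```bash
mkdir -p pics; cat > h.py <<'E'
import numpy as np, cv2
from plant import robot, imaging
def snap(n,f):
    p=imaging.camera(n); cv2.imwrite(f'pics/{f}.png',p[:,:,::-1]); return p
def ray(m,uv,z):
    K=np.array([[m['fx'],0,m['cx']],[0,m['fy'],m['cy']],[0,0,1]]);R=np.array(m['R']);t=np.array(m['t'])
    q=cv2.undistortPoints(np.array([[uv]],float),K,np.array(m['dist_coeffs'],float))[0,0]
    d=R.T@[q[0],q[1],1]; c=-R.T@t
    return c+d*(z-c[2])/d[2]
def proj(m,X):
    K=np.array([[m['fx'],0,m['cx']],[0,m['fy'],m['cy']],[0,0,1]])
    return cv2.projectPoints(np.array(X,float).reshape(-1,3),cv2.Rodrigues(np.array(m['R'],float))[0],np.array(m['t'],float),K,np.array(m['dist_coeffs'],float))[0][:,0]
E
python3 - <<'E'
from h import *
s=robot.state(); print(s)
for n in('top','scene'):
    snap(n,n+'0'); m=imaging.camera_model(n); print(n,-np.array(m['R']).T@m['t'],m['fx'],m['R'])
m=imaging.camera_model('wrist');print(-np.array(m['R']).T@m['t'],m['R'])
E
```

```text
{'t': 0.0, 'joint_positions': array([65.15084159, 26.89841397, -2.7856086 , 87.87428504,  1.38141531,
       65.37339429, -4.71437487]), 'joint_vel': array([ 0.02820707, -0.00948699, -0.01058154, -0.05984409,  0.07196943,
        0.08105414, -0.00099366]), 'joint_efforts': array([ 4.46206714e-04, -5.10304391e+01, -4.68848739e-02, -2.37708253e+01,
        1.06802114e-02,  7.48012913e-03,  1.40160975e-05]), 'tool_pos': array([ 0.2656298 , -0.61990453,  0.2302443 ]), 'tcp_rot': array([[ 3.93902884e-01, -9.19151683e-01, -8.37563309e-04],
       [-9.19149970e-01, -3.93903768e-01,  1.77607621e-03],
       [-1.96240278e-03,  7.02447482e-05, -9.99998072e-01]]), 'force': array([ 0.15403626, -0.35468798, -0.28675587]), 'wrist_torque': array([ 0.00184216,  0.00408157, -0.02743975]), 'opening': 0.08533692201219087}
top [0.41910549 0.0429968  1.12491043] 414.7168003091872 [[-5.90414628e-03 -9.99982461e-01 -4.66653242e-04]
 [-9.95537097e-01  5.92185226e-03 -9.41850273e-02]
 [ 9.41861389e-02 -9.15115652e-05 -9.95554601e-01]]
scene [1.44383231 0.41937342 0.93951314] 502.78315643540145 [[-3.71655860e-01  9.28370422e-01  5.30792944e-04]
 [ 6.23222192e-01  2.49919118e-01 -7.41036122e-01]
 [-6.88088672e-01 -2.75079615e-01 -6.71464954e-01]]
[ 0.3373778  -0.58939348  0.37274214] [[ 0.39344104 -0.91934871 -0.00144773]
 [-0.87628487 -0.37548698  0.30188467]
 [-0.27808088 -0.11750519 -0.95334335]]
```

View pics/top0.png

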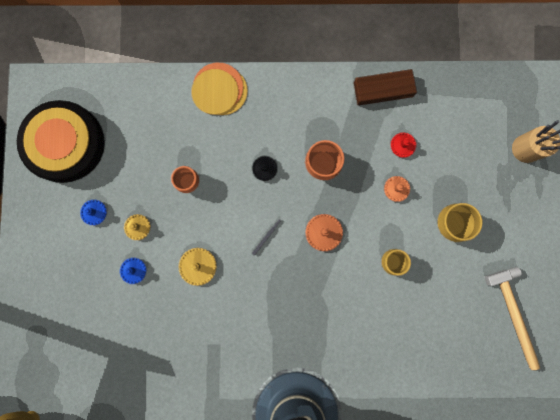

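View pics/scene0.png

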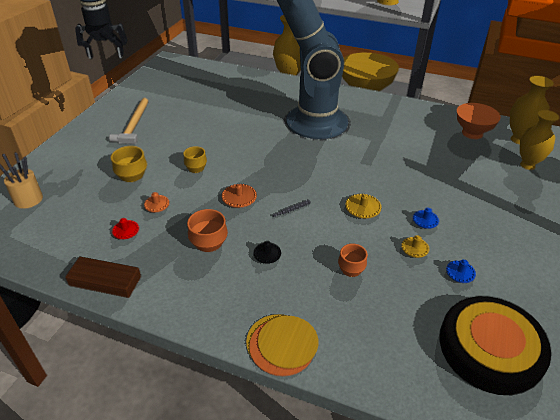

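Top view: brass lids are at (198,266) large and (137,227) small, copper lids at (325,233) large and (397,188) small. Brass jars are at (460,222) large and (397,262) small, copper jars at (325,160) large and (185,180) small. The lids to leave alone are red (403,145), blue (94,212) and (133,271), and black (264,168). I'll use enlarged crops to confirm and measure.

```bash
python3 - <<'E'
from h import *
im=cv2.imread('pics/top0.png')
for n,(x0,y0) in {'L':(70,140),'R':(295,120)}.items():
    c=cv2.resize(im[y0:y0+165,x0:x0+200],None,fx=4,fy=3.6,interpolation=cv2.INTER_CUBIC) if 0 else cv2.resize(im[y0:y0+150,x0:x0+200],None,fx=4,fy=4,interpolation=cv2.INTER_CUBIC)
    for k in range(0,200,10):
        cv2.line(c,(k*4,0),(k*4,12 if (x0+k)%50 else 24),(255,255,255),1)
        cv2.line(c,(0,k*4),(12 if (y0+k)%50 else 24,k*4),(255,255,255),1)
        if (x0+k)%20==0: cv2.putText(c,str(x0+k),(k*4,36),0,.4,(0,0,0))
        if (y0+k)%20==0: cv2.putText(c,str(y0+k),(26,k*4+4),0,.4,(0,0,0))
    cv2.imwrite(f'pics/crop{n}.png',c)
E
```

```text
(no output)
```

View pics/cropL.png

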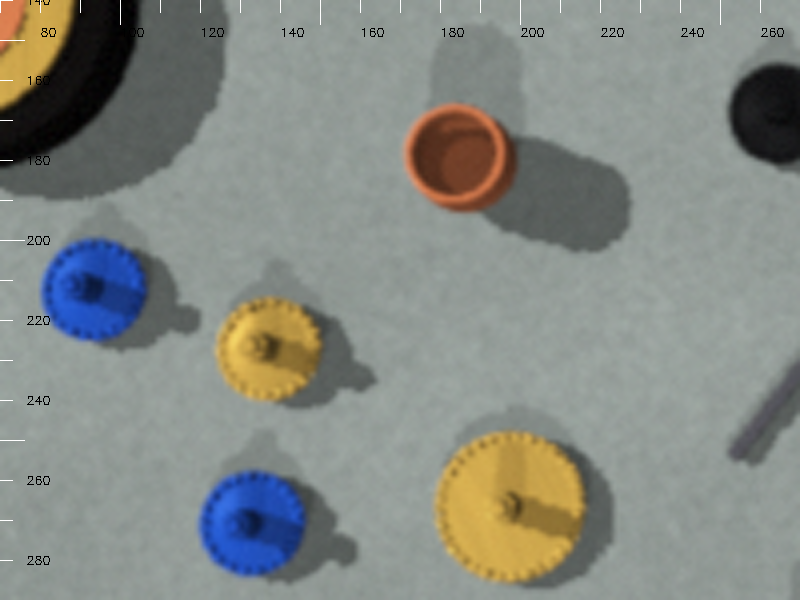

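View pics/cropR.png

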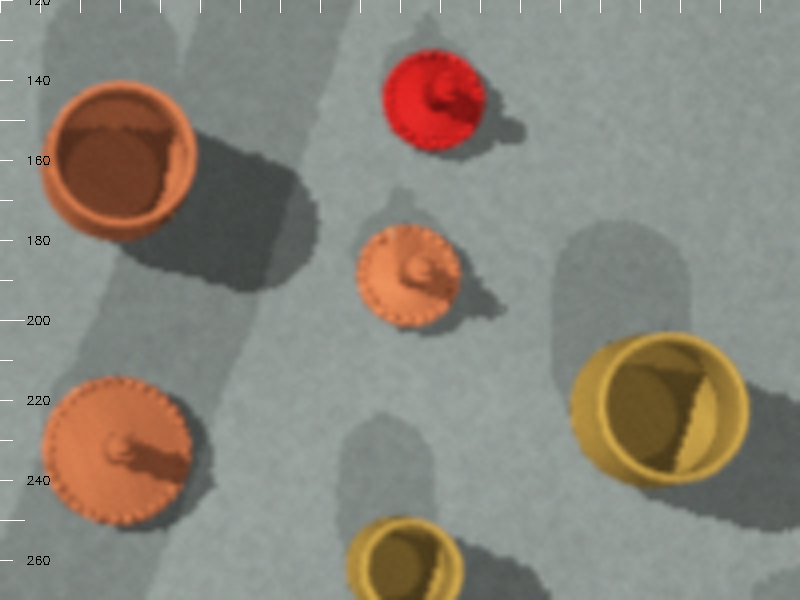

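The crops confirm the metals: the orange lid at (397,188) is copper and the red one above it at (403,145) is the look-alike. Yellow lids are at (137,227) and (197,266), with the blue ones apart from them. Next, positions.

```bash
python3 - <<'E'
from h import *
m=imaging.camera_model('top')
O={'sbl':((269.5,349),'L',.0155),'lbl':((510.5,506),'L',.0155),'scl':((409,275.5),'R',.0155),'lcl':((117.5,451),'R',.0155),
'scj':((456,154),'L',.060),'lcj':((120,158),'R',.075),'lbj':((673.5,408.5),'R',.075),'sbj':((412,568),'R',.060)}
kn={'sbl':(259,345),'lbl':(510,508),'scl':(420,265),'lcl':(119,446)}
b={'L':(70,140),'R':(295,120)}
P={}
for k,(c,n,z) in O.items():
    f=lambda c:[b[n][i]+(c[i]+.5)/4-.5 for i in(0,1)]
    P[k]=ray(m,f(c),z); print(k,P[k].round(4),'r',np.hypot(*P[k][:2]).round(3), 'knob',ray(m,f(kn[k]),.05).round(4) if k in kn else '')
# check against scene: draw circles
ms=imaging.camera_model('scene')
for cam,mm in(('top',m),('scene',ms)):
    im=cv2.resize(cv2.imread(f'pics/{cam}0.png'),None,fx=3,fy=3,interpolation=cv2.INTER_CUBIC)
    a=np.linspace(0,2*np.pi,60)
    for k,p in P.items():
        r=({'s':.035,'l':.05} if k[2]=='l' else {'s':.033,'l':.048})[k[0]]
        q=proj(mm,np.c_[p[0]+r*np.cos(a),p[1]+r*np.sin(a),0*a+p[2]])
        cv2.polylines(im,[np.int32(q*3+1)],True,(255,0,255),1)
    c=im[390:870,280:1290] if cam=='scene' else im[400:900,280:1480]
    cv2.imwrite(f'pics/ov_{cam}.png',cv2.resize(c,(800,int(800*c.shape[0]/c.shape[1]))) if cam=='top' else cv2.resize(c,(800,380)))
E
```

```text
sbl [0.4885 0.4233 0.0155] r 0.646 knob [0.489  0.4184 0.05  ]
lbl [0.3832 0.2608 0.0155] r 0.464 knob [0.383  0.2543 0.05  ]
scl [ 0.5881 -0.2757  0.0155] r 0.65 knob [ 0.5897 -0.2732  0.05  ]
lcl [ 0.4708 -0.0771  0.0155] r 0.477 knob [ 0.4724 -0.0744  0.05  ]
scj [0.6119 0.2903 0.06  ] r 0.677 knob 
lcj [ 0.6565 -0.0753  0.075 ] r 0.661 knob 
lbj [ 0.4929 -0.4232  0.075 ] r 0.65 knob 
sbj [ 0.3931 -0.2587  0.06  ] r 0.471 knob
```

View pics/ov_scene.png

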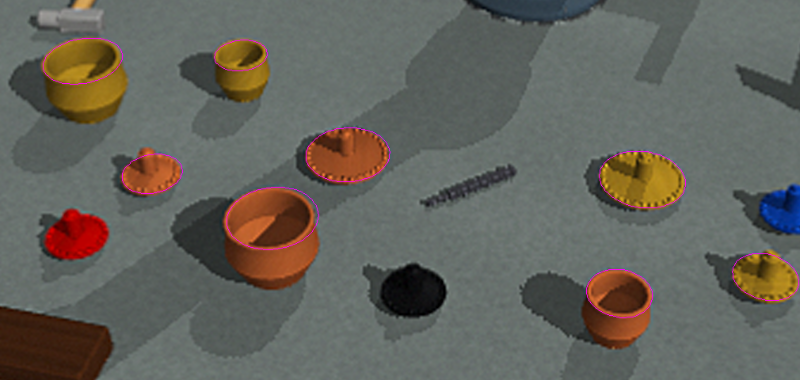

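The overlay of my measured circles matches the rims and flanges in the scene camera, an independent view, to about 1 px. Starting with the small copper lid.

```bash
cat >> h.py <<'E'
R0=np.array([[.3939,-.91915,0],[-.91915,-.3939,0],[0,0,-1]])
def d(*pts):
    s=robot.state(); R=np.array(s['tcp_rot']); p=np.array(s['tool_pos'])
    rv=cv2.Rodrigues(R.T@R0)[0].ravel()
    print('t',s['t'],'p',p.round(4),'open',s['opening'].__round__(4),'F',s['force'].round(1),'rv',rv.round(4))
    for x in pts:
        v=R.T@(np.array(x)-p); print(x,v.round(4),'len',np.linalg.norm(v).round(3))
E
python3 -c "
from h import *
d((.5885,-.2755,.13),(.5885,-.2755,.023))"
```

```text
t 0.1 p [ 0.2656 -0.62    0.2304] open 0.0853 F [-0.7  0.2  0.9] rv [ 0.0001  0.0018 -0.0001]
(0.5885, -0.2755, 0.13) [-0.1893 -0.4324  0.1007] len 0.483
(0.5885, -0.2755, 0.023) [-0.1891 -0.4324  0.2077] len 0.516
```

Call:
{"method": "carry_out", "body": {
  "targets": [
    [[-0.019,-0.043,0.01,0,0.002,0,0],[-0.038,-0.086,0.02,0,0.002,0,0],[-0.057,-0.13,0.02,0,0.002,0,0],[-0.076,-0.173,0.02,0,0.002,0,0],[-0.095,-0.216,0.02,0,0.002,0,0],[-0.113,-0.259,0.03,0,0.002,0,0],[-0.132,-0.303,0.04,0,0.002,0,0],[-0.151,-0.346,0.06,0,0.002,0,0],[-0.17,-0.389,0.08,0,0.002,0,0],[-0.189,-0.432,0.1,0,0.002,0,0],[-0.189,-0.432,0.1,0,0.002,0,0],[-0.189,-0.432,0.1,0,0.002,0,0]]
  ]
}}

```text
t: 1.3
tool_pos: [0.5886, -0.2737, 0.1293]
tcp_rot: [[0.397, -0.918, -0.002], [-0.918, -0.397, 0.001], [-0.002, 0.001, -1.0]]
force: [-0.4, -0.9, 0.2]
opening: 0.0855
```

```bash
python3 -c "
from h import *
d((.5885,-.2755,.023))
p=snap('wrist','w1');m=imaging.camera_model('wrist');print(proj(m,[[.5885,-.2755,.05],[.588,-.2757,.0155]]))"
```

```text
t 1.3 p [ 0.5886 -0.2737  0.1293] open 0.0855 F [-0.4 -0.9  0.2] rv [0.0015 0.002  0.0038]
(0.5885, -0.2755, 0.023) [0.0019 0.0006 0.1063] len 0.106
[[281.99986417 228.07754568]
 [282.01392284 212.92309791]]
```

View pics/w1.png

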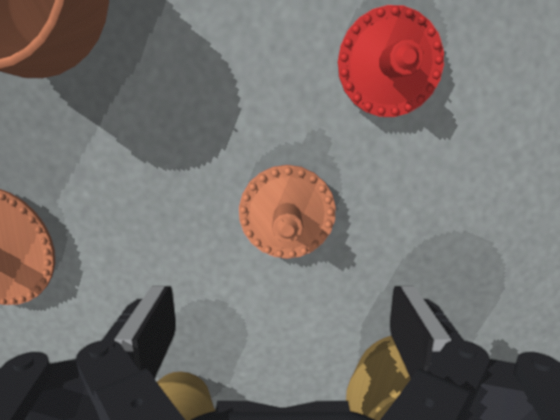

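The small copper lid's knob is at (287,225), about 5 px right of the predicted (282,228). That is some 3.5 mm along tool x, so I'll correct for it. The red look-alike stands clear at (391,60).

Call:
{"method": "carry_out", "body": {
  "targets": [
    [[0.005,0,0.03,0.001,0.002,0.004,0],[0.005,0,0.06,0.001,0.002,0.004,0],[0.005,0,0.09,0.001,0.002,0.004,0],[0.005,0,0.106,0.001,0.002,0.004,0],[0.005,0,0.106,0.001,0.002,0.004,0],[0.005,0,0.106,0.001,0.002,0.004,1],[0.005,0,0.106,0.001,0.002,0.004,1],[0.005,0,0.106,0.001,0.002,0.004,1],[0.005,0,0.106,0.001,0.002,0.004,1],[0.005,0,0.106,0.001,0.002,0.004,1],[0.005,0,0.106,0.001,0.002,0.004,1],[0.005,0,0.106,0.001,0.002,0.004,1]]
  ]
}}

```text
t: 2.55
tool_pos: [0.5902, -0.2807, 0.0252]
tcp_rot: [[0.391, -0.92, 0.002], [-0.92, -0.391, -0.002], [0.003, -0.001, -1.0]]
force: [-0.8, 2.1, 5.4]
opening: 0.0177
```

```bash
python3 -c "
from h import *
d((.5885,-.2755,.19),(.62,.0,.19),(.612,.290,.19))"
```

```text
t 2.55 p [ 0.5902 -0.2807  0.0252] open 0.0177 F [-0.8  2.1  5.4] rv [-0.0005 -0.0026 -0.0033]
(0.5885, -0.2755, 0.19) [-0.005  -0.0005 -0.1648] len 0.165
(0.62, 0.0, 0.19) [-0.2463 -0.1372 -0.1654] len 0.327
(0.612, 0.29, 0.19) [-0.5163 -0.2432 -0.166 ] len 0.594
```

Call:
{"method": "carry_out", "body": {
  "targets": [
    [[0,0,-0.03,0,-0.001,0,1],[0,0,-0.07,0,-0.002,0,1],[0,0,-0.11,0,-0.002,0,1],[0,0,-0.15,0,-0.002,0,1],[-0.036,-0.02,-0.165,0,-0.002,0,1],[-0.072,-0.04,-0.165,0,-0.002,0,1],[-0.108,-0.06,-0.165,0,-0.002,0,1],[-0.144,-0.08,-0.165,0,-0.002,0,1],[-0.18,-0.1,-0.165,0,-0.002,0,1],[-0.214,-0.12,-0.165,0,-0.002,0,1],[-0.246,-0.137,-0.165,0,-0.002,0,1],[-0.246,-0.137,-0.165,0,-0.002,0,1]]
  ]
}}

```text
t: 3.75
tool_pos: [0.6196, 0.0079, 0.1894]
tcp_rot: [[0.4, -0.916, 0.0], [-0.916, -0.4, 0.004], [-0.004, -0.002, -1.0]]
force: [-0.1, 1.1, -0.8]
opening: 0.0175
```

```bash
python3 -c "
from h import *
d((.62,.0,.19),(.612,.220,.19),(.612,.29,.15))
imaging.camera('wrist');d()"
```

```text
t 3.75 p [0.6196 0.0079 0.1894] open 0.0175 F [-0.1  1.1 -0.8] rv [-0.0021  0.0037  0.0071]
(0.62, 0.0, 0.19) [ 0.0074  0.0028 -0.0006] len 0.008
(0.612, 0.22, 0.19) [-0.1974 -0.0779  0.0003] len 0.212
(0.612, 0.29, 0.15) [-0.2614 -0.1059  0.0406] len 0.285
t 3.8 p [0.6196 0.0038 0.1892] open 0.018 F [-0.1 -0.9 -0.9] rv [-0.0006  0.0011  0.0033]
```

```bash
python3 -c "
from h import *
d((.54,.259,.19))"
```

```text
t 3.8 p [0.6196 0.0038 0.1892] open 0.018 F [-0.1 -0.9 -0.9] rv [-0.0006  0.0011  0.0033]
(0.54, 0.259, 0.19) [-0.2658 -0.0282 -0.0005] len 0.267
```

Call:
{"method": "carry_out", "body": {
  "targets": [
    [[-0.03,-0.003,0,0,0.001,0.003,1],[-0.065,-0.007,0,0,0.001,0.003,1],[-0.1,-0.011,0,0,0.001,0.003,1],[-0.135,-0.015,0,0,0.001,0.003,1],[-0.17,-0.019,0,0,0.001,0.003,1],[-0.2,-0.022,0,0,0.001,0.003,1],[-0.23,-0.025,0,0,0.001,0.003,1],[-0.25,-0.027,0,0,0.001,0.003,1],[-0.266,-0.028,0,0,0.001,0.003,1],[-0.266,-0.028,0,0,0.001,0.003,1],[-0.266,-0.028,0,0,0.001,0.003,1],[-0.266,-0.028,0,0,0.001,0.003,1]]
  ]
}}

```text
t: 5.0
tool_pos: [0.5406, 0.2569, 0.1893]
tcp_rot: [[0.391, -0.92, 0.001], [-0.92, -0.391, -0.001], [0.001, -0.0, -1.0]]
force: [-0.3, -0.4, -1.3]
opening: 0.0179
```

```bash
python3 -c "
from h import *
d((.612,.290,.12),(.612,.29,.0745))
m=imaging.camera_model('wrist');snap('wrist','w2');print(proj(m,[[.6119,.2903,.06],[.6119+.033*.394,.2903-.033*.919,.06],[.4885,.4233,.0155]]))
s=robot.state();p=s['tool_pos'];print(proj(m,[p,p+[0,0,.025],p-[0,0,.025]]))"
```

```text
t 5.0 p [0.5406 0.2569 0.1893] open 0.0179 F [-0.3 -0.4 -1.3] rv [-0.0001 -0.0012 -0.0027]
(0.612, 0.29, 0.12) [-0.0026 -0.0786  0.0694] len 0.105
(0.612, 0.29, 0.0745) [-0.0027 -0.0786  0.1149] len 0.139
[[278.01361803  99.10428305]
 [325.51058514  99.06100076]
 [ 82.71481971 175.34681049]]
[[282.15073781 291.96178731]
 [282.23025675 325.47912736]
 [282.09177264 266.99363269]]
```

View pics/w2.png

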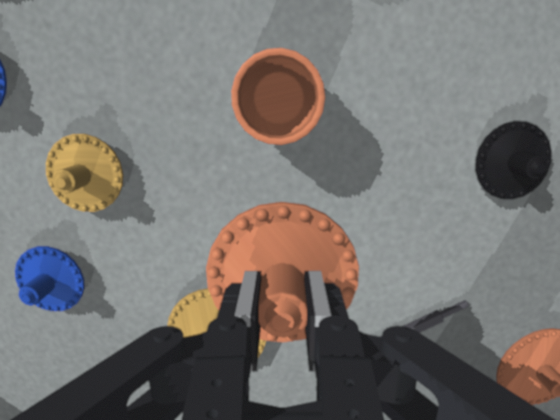

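Jar rim spans x 232–325 with its top at y 49, as predicted within 2–3 px. The held lid spans x 207–359 with its top at y 203. Next I compute the lid's in-hand offset and the rim's offset exactly.

```bash
python3 -c "
from h import *
m=imaging.camera_model('wrist');p=robot.state()['tool_pos'];a=np.linspace(0,6.283,200)
def bb(c,r):
    q=proj(m,np.c_[c[0]+r*np.cos(a),c[1]+r*np.sin(a),0*a+c[2]]);print(q.min(0).round(1),q.max(0).round(1))
for dz in(.008,.011): bb(p-[0,0,dz],.035)
bb([.6119,.2903,.06],.033);bb([.6119,.2903,.06],.028);bb([.4885,.4233,.0155],.035)"
```

```text
[203.9 207.5] [361.1 348.9]
[205.2 205.6] [359.8 345.1]
[230.8  48.6] [325.8 146.9]
[238.   56.5] [318.6 139.8]
[ 44.5 134.6] [122.3 213.8]
```

Everything agrees within about 1 mm. Moving over the jar and down.

Call:
{"method": "carry_out", "body": {
  "targets": [
    [[-0.001,-0.025,0,0,-0.001,-0.003,1],[-0.002,-0.055,0.01,0,-0.001,-0.003,1],[-0.003,-0.078,0.03,0,-0.001,-0.003,1],[-0.003,-0.078,0.06,0,-0.001,-0.003,1],[-0.003,-0.078,0.075,0,-0.001,-0.003,1],[-0.003,-0.078,0.085,0,-0.001,-0.003,1],[-0.003,-0.078,0.093,0,-0.001,-0.003,1],[-0.003,-0.078,0.1,0,-0.001,-0.003,1],[-0.003,-0.078,0.106,0,-0.001,-0.003,1],[-0.003,-0.078,0.111,0,-0.001,-0.003,1],[-0.003,-0.078,0.114,0,-0.001,-0.003,1],[-0.003,-0.078,0.114,0,-0.001,-0.003,1]]
  ]
}}

```text
t: 6.25
tool_pos: [0.6114, 0.2904, 0.0756]
tcp_rot: [[0.394, -0.919, 0.001], [-0.919, -0.394, 0.0], [-0.0, -0.001, -1.0]]
force: [0.2, -0.6, -1.0]
opening: 0.0177
```

```bash
python3 -c "
from h import *
d((.612,.29,.075),(.612,.29,.19))"
```

```text
t 6.25 p [0.6114 0.2904 0.0756] open 0.0177 F [ 0.2 -0.6 -1. ] rv [-0.0006  0.0001  0.0004]
(0.612, 0.29, 0.075) [ 0.0006 -0.0004  0.0006] len 0.001
(0.612, 0.29, 0.19) [ 0.0006 -0.0005 -0.1144] len 0.114
```

Call:
{"method": "carry_out", "body": {
  "targets": [
    [[0,0,0.001,0,0,0,1],[0,0,0.002,0,0,0,1],[0,0,0.002,0,0,0,1],[0,0,0.002,0,0,0,0],[0,0,0.002,0,0,0,0],[0,0,0.002,0,0,0,0],[0,0,0.002,0,0,0,0],[0,0,0.002,0,0,0,0],[0,0,-0.02,0,0,0,0],[0,0,-0.06,0,0,0,0],[0,0,-0.1,0,0,0,0],[0,0,-0.11,0,0,0,0]]
  ]
}}

```text
t: 7.45
tool_pos: [0.6136, 0.292, 0.191]
tcp_rot: [[0.394, -0.919, 0.008], [-0.919, -0.394, 0.005], [-0.001, -0.01, -1.0]]
force: [0.7, 0.4, 0.6]
opening: 0.0849
```

```bash
python3 -c "
from h import *
d((.4885,.4233,.13),(.4885,.4233,.024))
m=imaging.camera_model('wrist');snap('wrist','w3')
a=np.linspace(0,6.283,200)
def bb(c,r):
    q=proj(m,np.c_[c[0]+r*np.cos(a),c[1]+r*np.sin(a),0*a+c[2]]);print(q.min(0).round(1),q.max(0).round(1))
bb([.612,.29,.064],.035); bb([.612,.29,.1],.008)"
```

```text
t 7.45 p [0.6136 0.292  0.191 ] open 0.0849 F [0.7 0.4 0.6] rv [-0.0095  0.0009  0.0003]
(0.4885, 0.4233, 0.13) [-0.1699  0.0638  0.0606] len 0.191
(0.4885, 0.4233, 0.024) [-0.1698  0.0648  0.1665] len 0.247
[237.4 166.8] [330.9 256.6]
[272.2 217. ] [296.6 240.1]
```

View pics/w3.png

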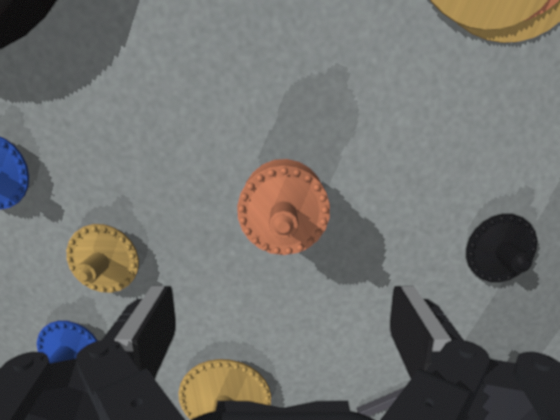

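Small copper lid is seated level: flange x 238–330, y 165–255, as predicted. Next is the small brass lid at (102,258).

Call:
{"method": "carry_out", "body": {
  "targets": [
    [[-0.03,0.012,0,0,0,0,0],[-0.065,0.025,0,0,0,0,0],[-0.1,0.038,0.01,0,0,0,0],[-0.135,0.051,0.03,0,0,0,0],[-0.16,0.06,0.05,0,0,0,0],[-0.17,0.064,0.06,0,0,0,0],[-0.17,0.064,0.06,0,0,0,0],[-0.17,0.064,0.06,0,0,0,0],[-0.17,0.064,0.06,0,0,0,0]]
  ]
}}

```text
t: 8.4
tool_pos: [0.4905, 0.4216, 0.1309]
tcp_rot: [[0.391, -0.92, 0.01], [-0.92, -0.391, 0.004], [0.0, -0.011, -1.0]]
force: [0.8, 0.1, -0.2]
opening: 0.0851
```

```bash
python3 -c "
from h import *
d((.4885,.4233,.025))"
```

```text
t 8.4 p [0.4905 0.4216 0.1309] open 0.0851 F [ 0.8  0.1 -0.2] rv [-0.0108 -0.0001 -0.0032]
(0.4885, 0.4233, 0.025) [-0.0024  0.0023  0.1059] len 0.106
```

Call:
{"method": "carry_out", "body": {
  "targets": [
    [[-0.002,0.002,0.03,-0.011,0,-0.003,0],[-0.002,0.002,0.06,-0.011,0,-0.003,0],[-0.002,0.002,0.09,-0.011,0,-0.003,0],[-0.002,0.002,0.106,-0.011,0,-0.003,0],[-0.002,0.002,0.106,-0.011,0,-0.003,0],[-0.002,0.002,0.106,-0.011,0,-0.003,1],[-0.002,0.002,0.106,-0.011,0,-0.003,1],[-0.002,0.002,0.106,-0.011,0,-0.003,1],[-0.002,0.002,0.106,-0.011,0,-0.003,1],[-0.002,0.002,0.106,-0.011,0,-0.003,1],[-0.002,0.002,0.106,-0.011,0,-0.003,1],[-0.002,0.002,0.106,-0.011,0,-0.003,1]]
  ]
}}

```text
t: 9.6
tool_pos: [0.4893, 0.4235, 0.0259]
tcp_rot: [[0.394, -0.919, 0.001], [-0.919, -0.394, 0.001], [-0.0, -0.001, -1.0]]
force: [-0.8, -1.3, 5.9]
opening: 0.0178
```

```bash
python3 -c "
from h import *
d((.4885,.4233,.19),(.55,.15,.19))"
```

```text
t 9.6 p [0.4893 0.4235 0.0259] open 0.0178 F [-0.8 -1.3  5.9] rv [-0.0011  0.0003 -0.0001]
(0.4885, 0.4233, 0.19) [-1.000e-04  6.000e-04 -1.641e-01] len 0.164
(0.55, 0.15, 0.19) [ 0.2753  0.0517 -0.1643] len 0.325
```

Call:
{"method": "carry_out", "body": {
  "targets": [
    [[0,0,-0.03,0,0,0,1],[0,0,-0.07,0,0,0,1],[0,0,-0.11,0,0,0,1],[0,0,-0.15,0,0,0,1],[0.03,0.006,-0.164,0,0,0,1],[0.07,0.013,-0.164,0,0,0,1],[0.11,0.02,-0.164,0,0,0,1],[0.15,0.028,-0.164,0,0,0,1],[0.19,0.036,-0.164,0,0,0,1],[0.225,0.042,-0.164,0,0,0,1],[0.255,0.048,-0.164,0,0,0,1],[0.275,0.052,-0.164,0,0,0,1]]
  ]
}}

```text
t: 10.8
tool_pos: [0.5498, 0.1468, 0.1891]
tcp_rot: [[0.391, -0.92, -0.0], [-0.92, -0.391, -0.001], [0.001, 0.0, -1.0]]
force: [0.2, -0.6, -1.1]
opening: 0.018
```

```bash
python3 -c "
from h import *
d((.5,-.15,.19),(.393,-.2587,.19))"
```

```text
t 10.8 p [0.5498 0.1468 0.1891] open 0.018 F [ 0.2 -0.6 -1.1] rv [ 0.0003 -0.0008 -0.0033]
(0.5, -0.15, 0.19) [ 0.2537  0.1618 -0.0006] len 0.301
(0.393, -0.2587, 0.19) [ 0.312   0.3028 -0.0005] len 0.435
```

Call:
{"method": "carry_out", "body": {
  "targets": [
    [[0.03,0.019,0,0,0,-0.003,1],[0.064,0.041,0,0,0,-0.003,1],[0.1,0.064,0,0,0,-0.003,1],[0.135,0.086,0,0,0,-0.003,1],[0.17,0.108,0,0,0,-0.003,1],[0.205,0.131,0,0,0,-0.003,1],[0.24,0.155,0,0,0,-0.003,1],[0.26,0.185,0,0,0,-0.003,1],[0.28,0.22,0,0,0,-0.003,1],[0.295,0.255,0,0,0,-0.003,1],[0.307,0.285,0,0,0,-0.003,1],[0.312,0.303,0,0,0,-0.003,1]]
  ]
}}

```text
t: 12.0
tool_pos: [0.3902, -0.2609, 0.189]
tcp_rot: [[0.39, -0.921, -0.001], [-0.921, -0.39, -0.001], [0.0, 0.002, -1.0]]
force: [-0.6, -0.3, -0.3]
opening: 0.0174
```

Call:
{"method": "carry_out", "body": {
  "targets": [
    [[0,0,0,0,0,0,1],[0,0,0,0,0,0,1]]
  ]
}}

```text
t: 12.2
tool_pos: [0.3901, -0.2606, 0.1889]
tcp_rot: [[0.389, -0.921, -0.002], [-0.921, -0.389, -0.001], [0.0, 0.002, -1.0]]
force: [-0.1, -0.9, -1.1]
opening: 0.0183
```

```bash
python3 -c "
from h import *
d((.393,-.2587,.12),(.393,-.2587,.0747))
snap('wrist','w4');m=imaging.camera_model('wrist');p=robot.state()['tool_pos'];a=np.linspace(0,6.283,200)
def bb(c,r):
    q=proj(m,np.c_[c[0]+r*np.cos(a),c[1]+r*np.sin(a),0*a+c[2]]);print(q.min(0).round(1),q.max(0).round(1))
bb(p-[0,0,.011],.035);bb([.3931,-.2587,.06],.033);bb([.4708,-.0771,.0155],.05)"
```

```text
t 12.2 p [ 0.3901 -0.2606  0.1889] open 0.0183 F [-0.1 -0.9 -1.1] rv [ 0.0017 -0.     -0.0049]
(0.393, -0.2587, 0.12) [-0.0007 -0.0035  0.0689] len 0.069
(0.393, -0.2587, 0.0747) [-0.0007 -0.0036  0.1142] len 0.114
[205.2 205.6] [359.7 345. ]
[237.8 160.7] [325.9 245.6]
[ 45.3 -56.1] [169.3  79.9]
```

View pics/w4.png

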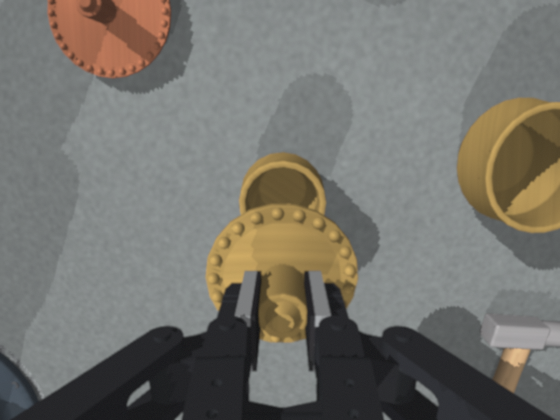

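Small brass jar rim spans x 239–327 with its top at y 163, within 2 px (about 1 mm) of prediction. The lid is centred in the grip, so I lower and release.

Call:
{"method": "carry_out", "body": {
  "targets": [
    [[0,-0.003,0.03,0.002,0,-0.005,1],[0,-0.003,0.06,0.002,0,-0.005,1],[0,-0.003,0.075,0.002,0,-0.005,1],[0,-0.003,0.085,0.002,0,-0.005,1],[0,-0.003,0.093,0.002,0,-0.005,1],[0,-0.003,0.1,0.002,0,-0.005,1],[0,-0.003,0.106,0.002,0,-0.005,1],[0,-0.003,0.111,0.002,0,-0.005,1],[0,-0.003,0.113,0.002,0,-0.005,1],[0,-0.003,0.1145,0.002,0,-0.005,1],[0,-0.003,0.1145,0.002,0,-0.005,1]]
  ]
}}

```text
t: 13.35
tool_pos: [0.394, -0.2592, 0.0757]
tcp_rot: [[0.396, -0.918, 0.002], [-0.918, -0.396, -0.0], [0.001, -0.001, -1.0]]
force: [-1.9, 1.0, 8.5]
opening: 0.0178
```

Call:
{"method": "carry_out", "body": {
  "targets": [
    [[0,0,0,0,0,0,0],[0,0,0,0,0,0,0],[0,0,0,0,0,0,0],[0,0,0,0,0,0,0],[0,0,0,0,0,0,0],[0,0,-0.02,0,0,0,0],[0,0,-0.06,0,0,0,0],[0,0,-0.1,0,0,0,0],[0,0,-0.115,0,0,0,0],[0,0,-0.115,0,0,0,0],[0,0,-0.115,0,0,0,0]]
  ]
}}

```text
t: 14.45
tool_pos: [0.3934, -0.259, 0.1903]
tcp_rot: [[0.395, -0.918, 0.001], [-0.919, -0.395, -0.0], [0.001, -0.001, -1.0]]
force: [-0.9, -0.3, -0.5]
opening: 0.0854
```

```bash
python3 -c "
from h import *
d((.4708,-.0771,.13),(.4708,-.0771,.025))
m=imaging.camera_model('wrist');snap('wrist','w5')
a=np.linspace(0,6.283,200)
def bb(c,r):
    q=proj(m,np.c_[c[0]+r*np.cos(a),c[1]+r*np.sin(a),0*a+c[2]]);print(q.min(0).round(1),q.max(0).round(1))
bb([.393,-.2587,.064],.035); bb([.4708,-.0771,.0155],.05)"
```

```text
t 14.45 p [ 0.3934 -0.259   0.1903] open 0.0854 F [-0.9 -0.3 -0.5] rv [-0.001  -0.0006  0.0017]
(0.4708, -0.0771, 0.13) [-0.1365 -0.143   0.0603] len 0.207
(0.4708, -0.0771, 0.025) [-0.1366 -0.1429  0.1653] len 0.258
[234.7 162.8] [328.7 253.1]
[ 47.5 -51.9] [170.8  83.1]
```

View pics/w5.png

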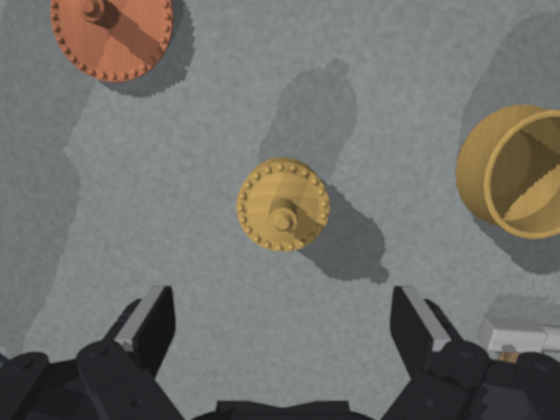

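Small brass lid is seated, flange 237–329 × 162–251, matching the prediction, with about 8 N seating contact before release. Next the large copper lid, which sits about 1.5 mm to +x and −y of prediction.

Call:
{"method": "carry_out", "body": {
  "targets": [
    [[-0.027,-0.029,0,0,0,0,0],[-0.054,-0.058,0,0,0,0,0],[-0.081,-0.087,0.01,0,0,0,0],[-0.108,-0.116,0.03,0,0,0,0],[-0.125,-0.134,0.05,0,0,0,0],[-0.135,-0.144,0.07,0,0,0,0],[-0.135,-0.144,0.09,0,0,0,0],[-0.135,-0.144,0.1,0,0,0,0],[-0.135,-0.144,0.1,0,0,0,0],[-0.135,-0.144,0.1,0,0,0,0]]
  ]
}}

```text
t: 15.5
tool_pos: [0.4717, -0.0782, 0.0895]
tcp_rot: [[0.395, -0.919, -0.001], [-0.919, -0.395, 0.001], [-0.001, 0.001, -1.0]]
force: [0.5, -1.0, 0.2]
opening: 0.0856
```

```bash
python3 -c "
from h import *
d((.473,-.078,.0255))"
```

```text
t 15.5 p [ 0.4717 -0.0782  0.0895] open 0.0856 F [ 0.5 -1.   0.2] rv [0.0006 0.0011 0.0008]
(0.473, -0.078, 0.0255) [ 0.0004 -0.0013  0.064 ] len 0.064
```

Call:
{"method": "carry_out", "body": {
  "targets": [
    [[0,-0.001,0.025,0,0.001,0,0],[0,-0.001,0.05,0,0.001,0,0],[0,-0.001,0.064,0,0.001,0,0],[0,-0.001,0.064,0,0.001,0,0],[0,-0.001,0.064,0,0.001,0,0],[0,-0.001,0.064,0,0.001,0,1],[0,-0.001,0.064,0,0.001,0,1],[0,-0.001,0.064,0,0.001,0,1],[0,-0.001,0.064,0,0.001,0,1],[0,-0.001,0.064,0,0.001,0,1],[0,-0.001,0.064,0,0.001,0,1],[0,-0.001,0.064,0,0.001,0,1]]
  ]
}}

```text
t: 16.7
tool_pos: [0.4728, -0.0778, 0.026]
tcp_rot: [[0.395, -0.919, -0.0], [-0.919, -0.395, -0.0], [0.0, 0.0, -1.0]]
force: [-0.8, 0.8, 5.1]
opening: 0.0181
```

```bash
python3 -c "
from h import *
d((.473,-.078,.19),(.6565-.055,-.0753-.022,.19))"
```

```text
t 16.7 p [ 0.4728 -0.0778  0.026 ] open 0.0181 F [-0.8  0.8  5.1] rv [ 0.0003 -0.0003  0.0009]
(0.473, -0.078, 0.19) [ 4.00e-04 -1.00e-04 -1.64e-01] len 0.164
(0.6014999999999999, -0.0973, 0.19) [ 0.0688 -0.1105 -0.164 ] len 0.209
```

Call:
{"method": "carry_out", "body": {
  "targets": [
    [[0,0,-0.03,0,0,0,1],[0,0,-0.07,0,0,0,1],[0,0,-0.11,0,0,0,1],[0,0,-0.15,0,0,0,1],[0.012,-0.02,-0.164,0,0,0,1],[0.03,-0.048,-0.164,0,0,0,1],[0.048,-0.077,-0.164,0,0,0,1],[0.062,-0.1,-0.164,0,0,0,1],[0.069,-0.11,-0.164,0,0,0,1],[0.069,-0.11,-0.164,0,0,0,1],[0.069,-0.11,-0.164,0,0,0,1],[0.069,-0.11,-0.164,0,0,0,1]]
  ]
}}

```text
t: 17.9
tool_pos: [0.5996, -0.0975, 0.1899]
tcp_rot: [[0.395, -0.919, -0.002], [-0.919, -0.395, -0.0], [-0.0, 0.002, -1.0]]
force: [-0.6, -0.7, -0.8]
opening: 0.0179
```

```bash
cat >> h.py <<'E'
def bb(m,c,r):
    a=np.linspace(0,6.283,200)
    q=proj(m,np.c_[c[0]+r*np.cos(a),c[1]+r*np.sin(a),0*a+c[2]]);print(q.min(0).round(1),q.max(0).round(1))
E
python3 -c "
from h import *
d((.6565,-.0753,.12),(.6565,-.0753,.09))
snap('wrist','w6');m=imaging.camera_model('wrist');p=robot.state()['tool_pos']
bb(m,p-[0,0,.011],.05);bb(m,[.6565,-.0753,.075],.048)"
```

```text
t 17.9 p [ 0.5996 -0.0975  0.1899] open 0.0179 F [-0.6 -0.7 -0.8] rv [0.0017 0.0002 0.0011]
(0.6565, -0.0753, 0.12) [ 0.0021 -0.0611  0.0698] len 0.093
(0.6565, -0.0753, 0.09) [ 0.0021 -0.0612  0.0998] len 0.117
[172.3 170.5] [392.8 370.1]
[213.6  50. ] [356.8 195.9]
```

View pics/w6.png

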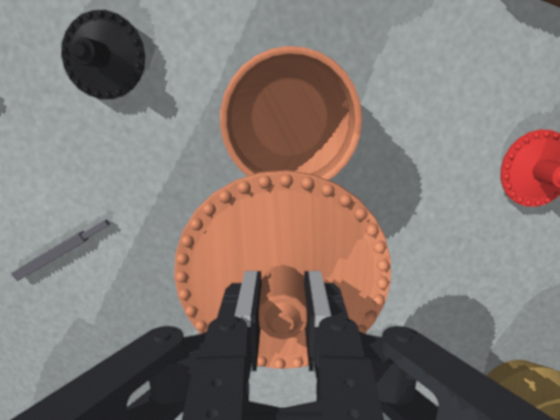

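The held lid is centred. The large copper jar's rim spans x 220–361 with its top at y 46, against 214–357 and 50 predicted. The jar is therefore about 3.5 mm to tool +x and 2.5 mm to −y of my estimate. I'll correct for that and place.

Call:
{"method": "carry_out", "body": {
  "targets": [
    [[0.002,-0.025,0,0.002,0,0.001,1],[0.004,-0.05,0.01,0.002,0,0.001,1],[0.0055,-0.0635,0.03,0.002,0,0.001,1],[0.0055,-0.0635,0.05,0.002,0,0.001,1],[0.0055,-0.0635,0.065,0.002,0,0.001,1],[0.0055,-0.0635,0.075,0.002,0,0.001,1],[0.0055,-0.0635,0.082,0.002,0,0.001,1],[0.0055,-0.0635,0.089,0.002,0,0.001,1],[0.0055,-0.0635,0.094,0.002,0,0.001,1],[0.0055,-0.0635,0.098,0.002,0,0.001,1],[0.0055,-0.0635,0.1,0.002,0,0.001,1],[0.0055,-0.0635,0.1,0.002,0,0.001,1]]
  ]
}}

```text
t: 19.15
tool_pos: [0.6604, -0.0776, 0.0911]
tcp_rot: [[0.394, -0.919, 0.001], [-0.919, -0.394, 0.0], [0.0, -0.001, -1.0]]
force: [-2.6, -0.7, 3.7]
opening: 0.018
```

Call:
{"method": "carry_out", "body": {
  "targets": [
    [[0,0,0,0,0,0,1]]
  ]
}}

```text
t: 19.25
tool_pos: [0.6607, -0.0777, 0.0915]
tcp_rot: [[0.394, -0.919, 0.002], [-0.919, -0.394, -0.0], [0.001, -0.002, -1.0]]
force: [0.1, -0.5, -1.8]
opening: 0.018
```

Call:
{"method": "carry_out", "body": {
  "targets": [
    [[0,0,0.001,0,0,0,1],[0,0,0.001,0,0,0,0],[0,0,0.001,0,0,0,0],[0,0,0.001,0,0,0,0],[0,0,0.001,0,0,0,0],[0,0,0.001,0,0,0,0],[0,0,-0.02,0,0,0,0],[0,0,-0.06,0,0,0,0],[0,0,-0.095,0,0,0,0],[0,0,-0.1,0,0,0,0],[0,0,-0.1,0,0,0,0]]
  ]
}}

```text
t: 20.35
tool_pos: [0.6612, -0.0777, 0.1931]
tcp_rot: [[0.394, -0.919, 0.005], [-0.919, -0.394, -0.0], [0.002, -0.005, -1.0]]
force: [0.2, 0.3, -0.5]
opening: 0.0852
```

```bash
python3 -c "
from h import *
snap('wrist','w7');m=imaging.camera_model('wrist')
d((.47,.25,.19),(.3832,.2608,.13))
bb(m,[.6605,-.0776,.079],.05);bb(m,[.6605,-.0776,.115],.008)"
```

```text
t 20.4 p [ 0.6602 -0.0777  0.1914] open 0.0856 F [-0.2  0.6 -0.1] rv [-0.0017 -0.0009 -0.0001]
(0.47, 0.25, 0.19) [-0.3761  0.0458  0.0009] len 0.379
(0.3832, 0.2608, 0.13) [-0.4202  0.1214  0.0608] len 0.442
[211.8 143.1] [352.8 278.2]
[269.4 219. ] [295.4 243.5]
```

View pics/w7.png

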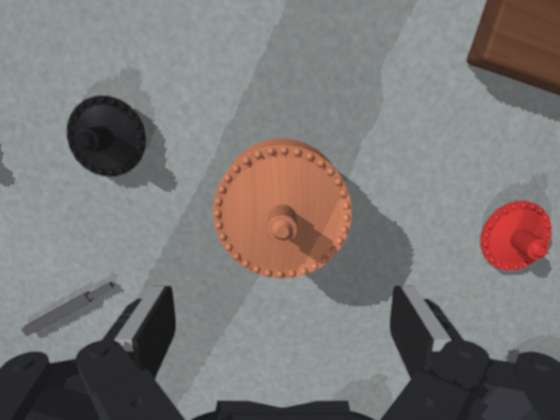

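Large copper lid is seated level: flange 213–352 × 145–277, as predicted. 12 pictures viewed. Now the large brass lid.

Call:
{"method": "carry_out", "body": {
  "targets": [
    [[-0.036,0.005,0,0,0,0,0],[-0.076,0.01,0,0,0,0,0],[-0.118,0.015,0,0,0,0,0],[-0.16,0.02,0,0,0,0,0],[-0.2,0.025,0,0,0,0,0],[-0.24,0.03,0,0,0,0,0],[-0.28,0.036,0,0,0,0,0],[-0.32,0.04,0,0,0,0,0],[-0.35,0.044,0,0,0,0,0],[-0.37,0.046,0,0,0,0,0],[-0.376,0.046,0,0,0,0,0]]
  ]
}}

```text
t: 21.5
tool_pos: [0.4673, 0.2517, 0.1894]
tcp_rot: [[0.398, -0.917, -0.001], [-0.917, -0.398, -0.001], [0.0, 0.002, -1.0]]
force: [0.8, 0.3, -0.3]
opening: 0.0854
```

```bash
python3 -c "
from h import *
d((.3832,.2608,.13))"
```

```text
t 21.5 p [0.4673 0.2517 0.1894] open 0.0854 F [ 0.8  0.3 -0.3] rv [ 0.0017 -0.0001  0.0045]
(0.3832, 0.2608, 0.13) [-0.0418  0.0734  0.0595] len 0.103
```

Call:
{"method": "carry_out", "body": {
  "targets": [
    [[-0.014,0.024,0.01,0.002,0,0.004,0],[-0.028,0.048,0.03,0.002,0,0.004,0],[-0.038,0.067,0.05,0.002,0,0.004,0],[-0.042,0.0735,0.06,0.002,0,0.004,0],[-0.042,0.0735,0.06,0.002,0,0.004,0],[-0.042,0.0735,0.06,0.002,0,0.004,0]]
  ]
}}

```text
t: 22.1
tool_pos: [0.3847, 0.2608, 0.1297]
tcp_rot: [[0.393, -0.92, 0.001], [-0.92, -0.393, 0.0], [0.0, -0.001, -1.0]]
force: [0.6, 1.0, 0.2]
opening: 0.0854
```

```bash
python3 -c "
from h import *
snap('wrist','w8');m=imaging.camera_model('wrist')
d((.3832,.2608,.0258))
bb(m,[.3832,.2608,.0155],.05)"
```

```text
t 22.15 p [0.3851 0.261  0.1301] open 0.0851 F [ 0.3  0.9 -0.4] rv [-0.0023  0.0001 -0.0014]
(0.3832, 0.2608, 0.0258) [-0.0005  0.002   0.1043] len 0.104
[211.9 146. ] [351.4 279.5]
```

View pics/w8.png

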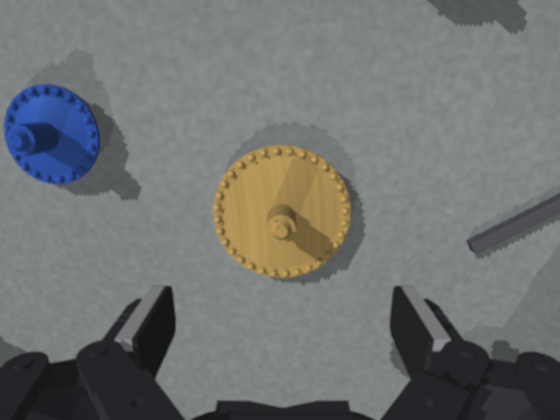

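The large brass lid is at 213–351 × 145–278, matching prediction within 1 px.

Call:
{"method": "carry_out", "body": {
  "targets": [
    [[0,0.001,0.03,-0.002,0,-0.001,0],[0,0.001,0.06,-0.002,0,-0.001,0],[0,0.001,0.09,-0.002,0,-0.001,0],[0,0.001,0.104,-0.002,0,-0.001,0],[0,0.001,0.104,-0.002,0,-0.001,0],[0,0.001,0.104,-0.002,0,-0.001,1],[0,0.001,0.104,-0.002,0,-0.001,1],[0,0.001,0.104,-0.002,0,-0.001,1],[0,0.001,0.104,-0.002,0,-0.001,1],[0,0.001,0.104,-0.002,0,-0.001,1],[0,0.001,0.104,-0.002,0,-0.001,1],[0,0.001,0.104,-0.002,0,-0.001,1]]
  ]
}}

```text
t: 23.35
tool_pos: [0.3848, 0.261, 0.027]
tcp_rot: [[0.394, -0.919, 0.002], [-0.919, -0.394, 0.001], [-0.0, -0.002, -1.0]]
force: [-1.9, -0.6, 6.2]
opening: 0.018
```

```bash
python3 -c "
from h import *
d((.3832,.2608,.19),(.53,.15,.19))"
```

```text
t 23.35 p [0.3848 0.261  0.027 ] open 0.018 F [-1.9 -0.6  6.2] rv [-0.0017  0.0001 -0.0003]
(0.3832, 0.2608, 0.19) [-0.0004  0.0013 -0.163 ] len 0.163
(0.53, 0.15, 0.19) [ 0.1592 -0.09   -0.1629] len 0.245
```

Call:
{"method": "carry_out", "body": {
  "targets": [
    [[0,0,-0.03,0,0,0,1],[0,0,-0.07,0,0,0,1],[0,0,-0.11,0,0,0,1],[0,0,-0.15,0,0,0,1],[0.025,-0.014,-0.163,0,0,0,1],[0.058,-0.033,-0.163,0,0,0,1],[0.09,-0.051,-0.163,0,0,0,1],[0.12,-0.068,-0.163,0,0,0,1],[0.145,-0.082,-0.163,0,0,0,1],[0.159,-0.09,-0.163,0,0,0,1],[0.159,-0.09,-0.163,0,0,0,1]]
  ]
}}

```text
t: 24.45
tool_pos: [0.531, 0.1483, 0.1897]
tcp_rot: [[0.39, -0.921, 0.001], [-0.921, -0.39, 0.0], [0.0, -0.001, -1.0]]
force: [-0.5, -0.1, -1.2]
opening: 0.0179
```

```bash
python3 -c "
from h import *
d((.44,-.446,.19))"
```

```text
t 24.45 p [0.531  0.1483 0.1897] open 0.0179 F [-0.5 -0.1 -1.2] rv [-0.0012 -0.0004 -0.0041]
(0.44, -0.446, 0.19) [ 5.117e-01  3.156e-01 -5.000e-04] len 0.601
```

Call:
{"method": "carry_out", "body": {
  "targets": [
    [[0.024,0.015,0,0,0,-0.004,1],[0.058,0.036,0,0,0,-0.004,1],[0.095,0.059,0,0,0,-0.004,1],[0.135,0.083,0,0,0,-0.004,1],[0.175,0.108,0,0,0,-0.004,1],[0.215,0.133,0,0,0,-0.004,1],[0.255,0.157,0,0,0,-0.004,1],[0.295,0.182,0,0,0,-0.004,1],[0.325,0.2,0,0,0,-0.004,1],[0.35,0.216,0,0,0,-0.004,1],[0.36,0.222,0,0,0,-0.004,1]]
  ]
}}

```text
t: 25.55
tool_pos: [0.4658, -0.2711, 0.1895]
tcp_rot: [[0.391, -0.92, 0.0], [-0.92, -0.391, 0.0], [0.0, -0.0, -1.0]]
force: [0.5, 0.3, -1.0]
opening: 0.0175
```

```bash
python3 -c "
from h import *
d((.44,-.446,.19))"
```

```text
t 25.55 p [ 0.4658 -0.2711  0.1895] open 0.0175 F [ 0.5  0.3 -1. ] rv [-0.0005 -0.0001 -0.0026]
(0.44, -0.446, 0.19) [ 0.1508  0.0922 -0.0005] len 0.177
```

Call:
{"method": "carry_out", "body": {
  "targets": [
    [[0.025,0.015,0,0,0,-0.003,1],[0.055,0.034,0,0,0,-0.003,1],[0.085,0.052,0,0,0,-0.003,1],[0.115,0.07,0,0,0,-0.003,1],[0.14,0.085,0,0,0,-0.003,1],[0.151,0.092,0,0,0,-0.003,1],[0.151,0.092,0,0,0,-0.003,1],[0.151,0.092,0,0,0,-0.003,1],[0.151,0.092,0,0,0,-0.003,1]]
  ]
}}

```text
t: 26.45
tool_pos: [0.4416, -0.4433, 0.1895]
tcp_rot: [[0.397, -0.918, 0.001], [-0.918, -0.397, 0.002], [-0.001, -0.001, -1.0]]
force: [0.0, 0.3, -2.0]
opening: 0.018
```

```bash
python3 -c "
from h import *
snap('wrist','w9');m=imaging.camera_model('wrist')
d((.4929,-.4232,.0910))
p=robot.state()['tool_pos']
bb(m,p-[0,0,.011],.05);bb(m,[.4929,-.4232,.075],.048)"
```

```text
t 26.5 p [ 0.4414 -0.4437  0.1896] open 0.0178 F [ 0.2  0.1 -1.4] rv [-0.0013  0.0008  0.0036]
(0.4929, -0.4232, 0.091) [ 0.0017 -0.0553  0.0986] len 0.113
[172.3 170.6] [392.8 370.3]
[213.6  59.4] [356.2 203.9]
```

View pics/w9.png

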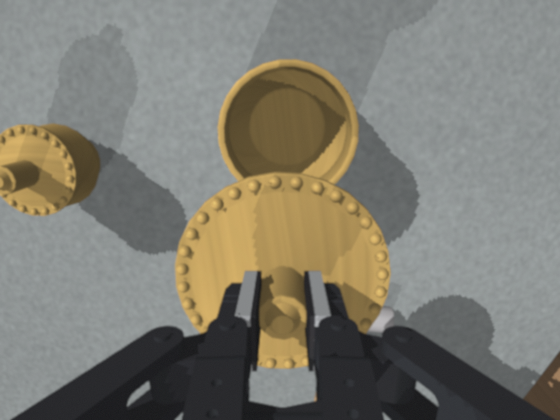

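The jar rim spans x 218–358, about 2 mm to tool +x of prediction. Its top at y 60 is as predicted, and the lid is centred in the grip. Placing.

Call:
{"method": "carry_out", "body": {
  "targets": [
    [[0.001,-0.022,0,-0.001,0.001,0.004,1],[0.003,-0.044,0.01,-0.001,0.001,0.004,1],[0.0035,-0.055,0.03,-0.001,0.001,0.004,1],[0.0035,-0.055,0.05,-0.001,0.001,0.004,1],[0.0035,-0.055,0.065,-0.001,0.001,0.004,1],[0.0035,-0.055,0.075,-0.001,0.001,0.004,1],[0.0035,-0.055,0.082,-0.001,0.001,0.004,1],[0.0035,-0.055,0.088,-0.001,0.001,0.004,1],[0.0035,-0.055,0.093,-0.001,0.001,0.004,1],[0.0035,-0.055,0.097,-0.001,0.001,0.004,1],[0.0035,-0.055,0.099,-0.001,0.001,0.004,1],[0.0035,-0.055,0.099,-0.001,0.001,0.004,1]]
  ]
}}

```text
t: 27.7
tool_pos: [0.4935, -0.4253, 0.092]
tcp_rot: [[0.393, -0.919, 0.001], [-0.919, -0.393, -0.001], [0.001, -0.001, -1.0]]
force: [-2.1, 1.5, 4.6]
opening: 0.0178
```

Call:
{"method": "carry_out", "body": {
  "targets": [
    [[0,0,0,0,0,0,1]]
  ]
}}

```text
t: 27.8
tool_pos: [0.4938, -0.4255, 0.0927]
tcp_rot: [[0.393, -0.919, 0.002], [-0.919, -0.393, -0.001], [0.002, -0.001, -1.0]]
force: [0.0, 0.4, -1.3]
opening: 0.0178
```

Contact at z 0.092, the expected seat height. Release, then retreat clear of the scene.

Call:
{"method": "carry_out", "body": {
  "targets": [
    [[0,0,0.001,0,0,0,1],[0,0,0.001,0,0,0,0],[0,0,0.001,0,0,0,0],[0,0,0.001,0,0,0,0],[0,0,0.001,0,0,0,0],[0,0,0.001,0,0,0,0],[0,0,-0.02,0,0,0,0],[0,0,-0.06,0,0,0,0],[0,0,-0.1,0,0,0,0],[0,0,-0.13,0,0,0,0],[0,0,-0.13,0,0,0,0]]
  ]
}}

```text
t: 28.9
tool_pos: [0.4959, -0.4272, 0.2284]
tcp_rot: [[0.393, -0.92, 0.01], [-0.92, -0.393, -0.007], [0.011, -0.006, -1.0]]
force: [-0.2, -0.7, 0.1]
opening: 0.0854
```

Call:
{"method": "carry_out", "body": {
  "targets": [
    [[0.03,0.03,0,0,0,0,0],[0.06,0.07,0,0,0,0,0],[0.08,0.11,0,0,0,0,0],[0.1,0.15,0,0,0,0,0],[0.1,0.18,0,0,0,0,0],[0.1,0.2,0,0,0,0,0],[0.1,0.2,0,0,0,0,0]]
  ]
}}

```text
t: 29.6
tool_pos: [0.3473, -0.5992, 0.2277]
tcp_rot: [[0.388, -0.922, 0.008], [-0.922, -0.388, -0.007], [0.01, -0.004, -1.0]]
force: [0.3, -0.2, -0.3]
opening: 0.0858
```

```bash
python3 -c "
from h import *
d(); snap('top','top9'); snap('scene','sc9')
a=cv2.imread('pics/sc9.png')[130:300,80:480]; b=cv2.imread('pics/top9.png')[110:260,150:510]
a=cv2.resize(a,(680,289),interpolation=cv2.INTER_CUBIC);b=cv2.resize(b,(680,283),interpolation=cv2.INTER_CUBIC)
cv2.imwrite('pics/fin.png',np.vstack([a,b]))"
```

```text
t 29.6 p [ 0.3473 -0.5992  0.2277] open 0.0858 F [ 0.3 -0.2 -0.3] rv [-0.0042 -0.0099 -0.0064]
```

View pics/fin.png

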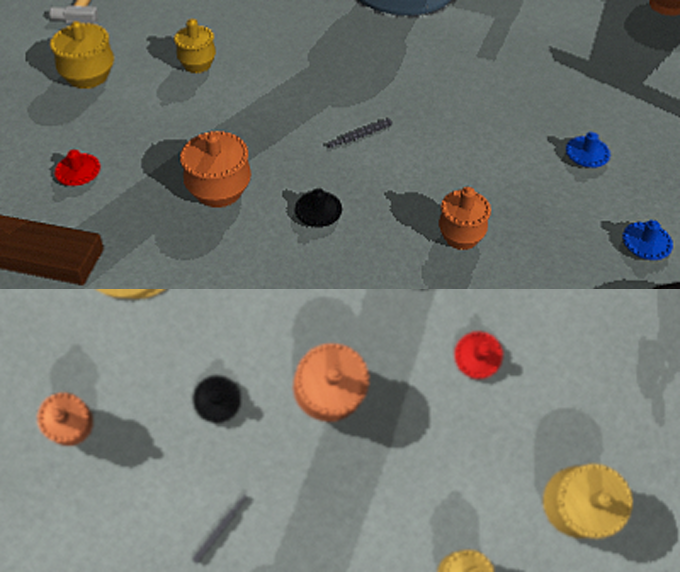

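The final view shows all four jars upright with matching, level lids. The black lid, punch, red and blue lids look unmoved. Handing in.

```bash
python3 -c "
from plant import robot
print(robot.hand_in())"
```

```text
the job is handed in; nothing more can be done
None
```

All four jars are closed with their own lids: small copper, small brass, large copper and large brass. I handed the job in at about 29.7 s on the robot's clock.

- **Seating:** The first three lids were checked from above after release, and their flanges were within about 2–3 px of the seated position. I did not take that check for the large brass lid. It made contact at the expected seat height of 0.092 m and looks level in the final pictures.
- **Final pictures:** The scene and top views show the jars upright. The black lid, the punch, and the red and blue look-alikes appear where they were.
- **What disagreed:** My first position for the large copper jar was about 4 mm off, and the large brass jar about 2 mm. The wrist camera showed both before placing, and I corrected for them.
- **Forces:** The highest force I read was about 9 N. I only read it at the end of each move, so brief peaks could have been missed.

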